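# Roll the colour bar onto the marver's pick-up line

## Robot

A 7-joint arm with a two-finger parallel gripper is mounted at the origin on the work surface. World frame = base frame: x ahead of the robot, y to its left, z up, the work surface at z = 0. Lengths are in m, angles in rad, forces in N, time in s.
With the tool pointing down it reaches from about 0.4 to 0.85 m from the base axis. Payload 4.5 kg.
Tool frame: the origin (TCP) lies midway between the tips of the shut fingers; the grasp point (between the pads) lies 19 mm behind it; z points along the fingers, x is the direction in which the jaws open and shut, and the axes are right-handed (so a half turn about z gives the same grasp; the last joint's range is limited). The gripper opens to 88 mm and grips with 3 to 60 N. Pads are 18 mm wide; open, the fingers measure 123 mm over their backs; the gripper's body (75 mm by 187 mm) begins 45 mm behind the grasp point.
Start: joints at [-1.099, 0.689, -0.195, 1.565, 0.157, 0.902, -0.215], TCP at [0.265, 0.566, 0.239] pointing down, gripper open.
Joint ranges: [-3.01, 3.01], [-0.46, 2.08], [-1.47, 1.51], [0.13, 2.56], [-1, 4.14], [0.04, 2.09], [-2.66, 2.66]. Speed limits (rad/s): [2.57, 2.57, 3.14, 3.14, 3.14, 3.14, 3.14].

## Interface

Orientations are given as a unit quaternion [x, y, z, w].
In Python, from plant import r gives the robot as it stands. The module is installed in compiled form; this text tells all that it offers.
- The arm moves only by the tool play_rows, never from a script. Its argument "increments" is a list of rows, each a list of 7 numbers: the opening, from 0 (shut) to 1 (fully open), then the shift along the tool's x, y, z in mm, then the turn, a rotation vector about the tool's x, y, z in rad. In form: [[hand, dx, dy, dz, wx, wy, wz], ...]. A call has exactly 8 rows; each row shifts and turns the pose as measured when the row begins, along the tool's axes as they then stand; what a row does not reach is not made up. A row lasts 1/8 s, in which the tool goes at most 62.5 mm and 10.7 degrees, less where a joint would pass 70% of its speed; a pose out of reach is approached as far as the arm can. A call is refused whole if a number of a shift passes 62.5 or a number of a turn 0.188, either way. A call with a gripper value outside its range is refused whole. The fingers move at their own pace and stop on an object; "grip_force" is the grip in N (left out, the last holds). Time passes only in rows, so rows that do not move let the fingers close, or fill a call up. It gives the time, the measured TCP pose, the force and the opening at its end, in the units of the state.
- r.get_state(): the state, without advancing time (a new reading comes with each control period).
- r.snapshot(name): name is "scene" or "top"; returns the picture (420x560x3 uint8, red, green, blue); there is no depth.
- r.get_calibration(name): a dict with "fx", "fy", "cx", "cy" (pixels), "dist" ([k1, k2, p1, p2, k3] as OpenCV has them; the pictures are not rectified), "R" (3x3) and "t" (3): a world point X has camera coordinates R X + t. Camera axes: x right, y down, z forward; pixel columns grow to the right and rows downward; lengths in m; the calibration is good to about 2 mm. A picture is of the moment at which its call begins. get_calibration takes no time and is no camera call.
- r.finish_job(): hands the job in, once; it reports no verdict.
The state is a dict: "clock": time; "q": joint angles; "qd": joint speeds; "joint_torque": joint torques, N m; "tool_pos": TCP position; "eef_rot": TCP orientation; "contact_force": force on the tool from outside, world axes, zero at the start; "moment": the same for the moment, N m; "opening": opening from 0.0 (shut) to 1.0 (fully open).
Only numpy, scipy, OpenCV 4.12 (cv2) and the standard library are available. Lean on these libraries where they do the work, as an engineer would, in place of code of your own. Each camera call takes 0.05 s, during which the arm holds its last target.

## Task

In the glass workshop, roll the cold cobalt-blue glass bar across the steel marver plate, pushing the top of it sideways with your fingertips, until it rests along the white painted line (not the red one), with the line running centrally under its whole length. The bar must really roll, not be slid, and it must never be picked up; leave it at rest and leave everything else where it is.

Things in the scene. Friction and masses are not known exactly. Their poses are not given: they have to be found in the camera images.
- marver: flat dark steel plate 300 x 400 x 16 mm fixed on the bench, top level and at z = 0.016; origin at the centre of its underside, x along the 300 mm side (roughly away from the robot), y along the 400 mm side, z up. It stands at a different place and yaw each time
- white_line: white line painted on the marver, 170 mm long, 6 mm wide, flat; origin at its middle on the plate's surface, x along the line (parallel to the marver's x), z up. It may lie on either side of the blue bar, whose axis starts nearly parallel to it (within 0.06 rad), 50 to 125 mm away across the line and level with its middle within 25 mm; bare plate between them
- red_line: red painted line, same size and axes as the white one, on the other side of the blue bar: the wrong line
- blue_bar: solid cobalt-blue glass bar, paper band near one end, diameter 30 mm, length 110 mm, about 0.2 kg, lying on the marver; origin at its centre (15 mm above the plate, z = 0.031), x along its axis; y and z turn as it rolls (z up at the start). It rolls without slipping and stops almost at once when let go. A fingertip pressed on its top and moved sideways rolls it half as far as the finger moves
- amber_bar: bystander: amber glass bar, diameter 24 mm, length 80 mm, lying on the marver near its far edge, across the lines' direction; origin at its centre, x along its axis
- wax: bystander: yellow wax puck, diameter 44 mm, 22 mm high, on the marver near its near edge; origin at the centre of its underside
- jacks: bystander: steel glassworker's jacks (a two-bladed spring tool), 250 x 55 x 14 mm, lying on the bench to the left; origin on the underside, between the blades
- paddle: bystander: wooden paddle with a round handle, 260 x 75 x 18 mm, lying on the bench to the right; origin on the underside, close to where handle and blade meet
- tumbler: bystander: green glass tumbler, diameter 72 mm, 85 mm high, standing beyond the marver to the left; origin at the centre of its underside
- mould: bystander: brass mould, diameter 80 mm, 58 mm high, standing beyond the marver to the right; origin at the centre of its underside

How it is judged:
On the way, in this order (a step that is already met when the one before it is completed fails the run):
1. pushed by the fingers, the blue bar has rolled a third of a turn about its own axis (angle between blue_bar's own z axis and vertical above 2 rad and contact force between the fingers and blue_bar above 0.05 N).
2. the blue bar rests on the white line, let go (y of blue_bar in the frame of white_line between -0.007 and 0.007 m and x of blue_bar in the frame of white_line between -0.03 and 0.03 m and angle between the x axis of blue_bar and the x axis of white_line, either way round below 0.15 rad and z of blue_bar in the frame of white_line between -0.02 and 0.02 m and linear speed of blue_bar below 0.01 m/s and contact force between the fingers and blue_bar below 0.05 N), for 0.2 s.
At the end, for the whole second after the job is handed in: The blue bar lies at rest on the marver along the white line: its axis within 7 mm of the line's centre line and within 0.15 rad of its direction, its middle within 30 mm of the line's middle. No other thing has been moved more than 20 mm (y of blue_bar in the frame of white_line between -0.007 and 0.007 m and x of blue_bar in the frame of white_line between -0.03 and 0.03 m and angle between the x axis of blue_bar and the x axis of white_line, either way round below 0.15 rad and z of blue_bar in the frame of white_line between -0.02 and 0.02 m and linear speed of blue_bar below 0.01 m/s and distance of each of amber_bar, wax, jacks, paddle, tumbler, mould from where it was at the start of the episode below 0.02 m); the robot touches nothing.
It fails at once if the blue bar is lifted or carried (more than 10 mm off the plate) (z of blue_bar in the frame of marver above 0.041 m).
It fails at once if the blue bar falls off the marver (z of blue_bar in the frame of marver below 0.023 m).
It fails at once if a bystander (amber bar, wax, jacks, paddle, tumbler or mould) is moved more than 20 mm (distance of any of amber_bar, wax, jacks, paddle, tumbler, mould from where it was at the start of the episode above 0.02 m).
It also fails if it takes over 58 s, if anything falls off the work surface, if the arm or the gripper's body presses on something with over 40 N, if the wrist force passes 120 N, or if a joint passes its speed limit or range.

## Working session

There is one attempt and no reset: what is moved stays moved. The work goes in short steps, Python scripts to look and compute and a tool call to move; the robot and the scene stay as the last step left them, time stands still between calls to the robot, and variables do not carry over. Pictures are saved under pics/ and viewed, and the job is handed in when it is done.

Besides the shell and the picture viewer there is one more tool, called after "Request:" in YAML: its name, and indented under it one key for each argument. play_rows: Moves the arm, as the interface text tells. Its arguments: {"type":"object","properties":{"increments":{"type":"array"},"grip_force":{"type":"number"}},"required":["increments"]}

```bash
mkdir -p pics; cat > h.py <<'E'
import numpy as np, cv2
from plant import r
def snap(cam,name):
    im=r.snapshot(cam); cv2.imwrite(f'pics/{name}.png',im[:,:,::-1]); return im
def px2w(cam,uv,z):
    c=r.get_calibration(cam); K=np.array([[c['fx'],0,c['cx']],[0,c['fy'],c['cy']],[0,0,1]],float)
    u=cv2.undistortPoints(np.array(uv,float).reshape(-1,1,2),K,np.array(c['dist'],float)).reshape(-1,2)
    R=np.array(c['R']);t=np.array(c['t']);C=-R.T@t
    d=np.c_[u,np.ones(len(u))]@R
    return C+d*((z-C[2])/d[:,2])[:,None]
def w2px(cam,X):
    c=r.get_calibration(cam); K=np.array([[c['fx'],0,c['cx']],[0,c['fy'],c['cy']],[0,0,1]],float)
    R=np.array(c['R'],float)
    return cv2.projectPoints(np.array(X,float).reshape(-1,1,3),cv2.Rodrigues(R)[0],np.array(c['t'],float),K,np.array(c['dist'],float))[0].reshape(-1,2)
E
python3 - <<'E'
from h import *
snap('top','top0');snap('scene','scene0')
for n in('top','scene'):
    c=r.get_calibration(n);print(c['fx'],-np.array(c['R']).T@np.array(c['t']))
s=r.get_state();print(s['clock'],s['tool_pos'],s['eef_rot'],s['opening'],s['contact_force'])
E
```

```text
510.92081863315474 [ 0.41178253 -0.00391129  1.38396179]
531.2092200372773 [ 1.29779037 -0.37124244  1.1714999 ]
0.1 [0.2647518  0.56551131 0.23797763] [ 8.43754753e-01  5.36728230e-01 -6.81591871e-04  5.08514837e-04] 1.0005375445020532 [-0.2593367   0.22567482 -1.09374194]
```

View pics/top0.png

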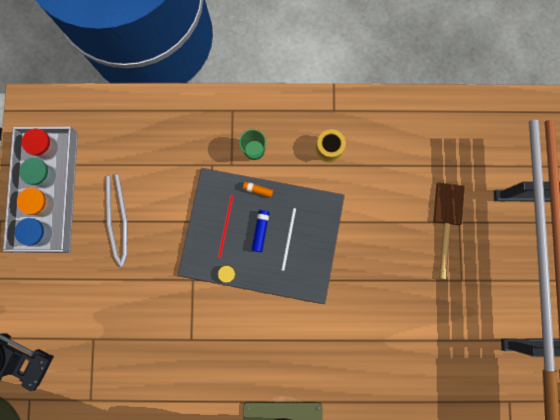

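View pics/scene0.png

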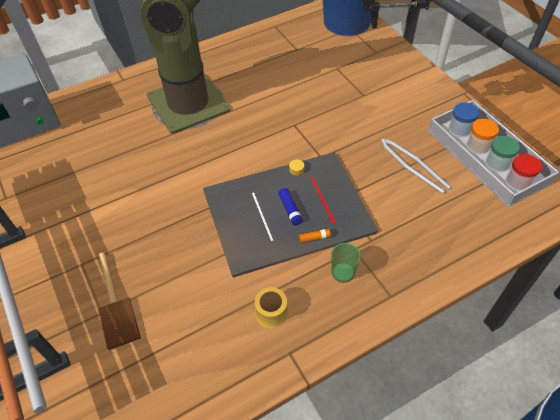

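```bash
python3 - <<'E'
import cv2
im=cv2.imread('pics/top0.png')[160:310,175:350]
cv2.imwrite('pics/top0c.png',cv2.resize(im[30:130,30:140],None,fx=6,fy=6,interpolation=cv2.INTER_CUBIC)) # origin (205,190)
im=cv2.imread('pics/scene0.png')[175:255,240:345]
cv2.imwrite('pics/scene0c.png',cv2.resize(im,None,fx=7,fy=7,interpolation=cv2.INTER_CUBIC))
E
```

```text
(no output)
```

View pics/top0c.png

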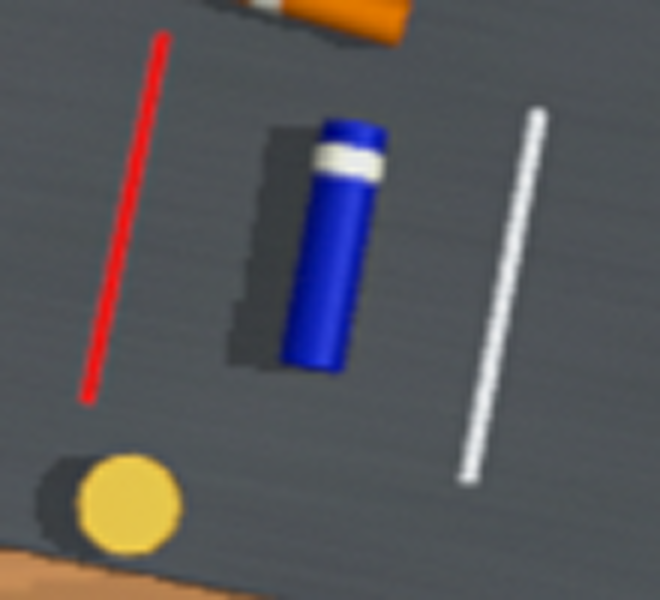

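View pics/scene0c.png

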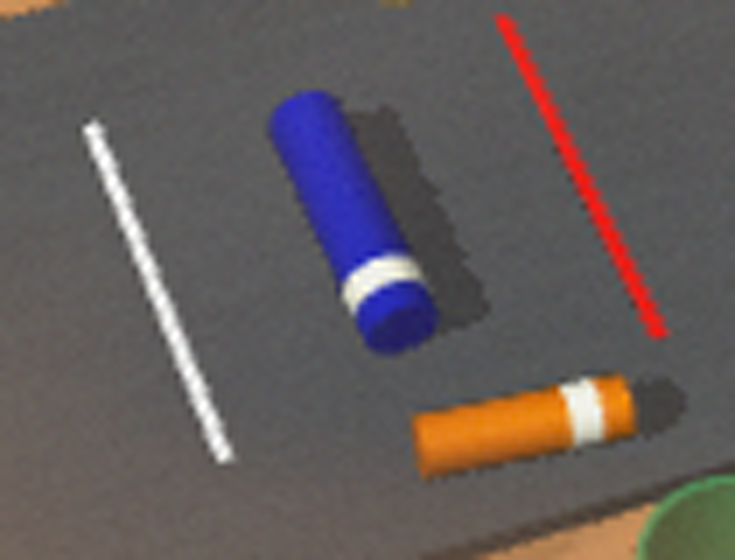

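```bash
cat >> h.py <<'E'
from scipy.optimize import minimize
def axis_line(p,z,cam,n=None):
    pass
def cyl(x,y,a):
    th=np.linspace(0,2*np.pi,40,endpoint=False);P=[]
    d=np.array([np.cos(a),np.sin(a),0]);n=np.array([-np.sin(a),np.cos(a),0])
    for s in(-.055,.055):
        for t in th:P.append(np.array([x,y,.031])+s*d+.015*(np.cos(t)*n+np.sin(t)*np.array([0,0,1])))
    return np.array(P)
S=6
def fitbar(cam,im,x0,excl=None):
    f=im.astype(np.float32)
    c0=w2px(cam,[[x0[0],x0[1],.031]])[0].astype(int);o=c0-50
    cr=f[o[1]:o[1]+100,o[0]:o[0]+100];cr=cv2.resize(cr,None,fx=S,fy=S,interpolation=cv2.INTER_CUBIC)
    R_,G,B=cr[...,0],cr[...,1],cr[...,2]
    m=((B-R_>50)).astype(np.uint8)
    def hull(p,b=1):
        q=(w2px(cam,cyl(*p))-o+.5)*S-.5
        k=np.zeros(m.shape,np.uint8);cv2.fillConvexPoly(k,cv2.convexHull(np.round(q*16).astype(np.int32)),1,shift=4);return k
    # keep largest blue comp(s); band handled by weighting: blue outside hull costs, hull non-blue & non-white costs
    wh=((R_>140)&(G>140)&(B>120)).astype(np.uint8)
    def cost(p):
        k=hull(p);return float(((m==1)&(k==0)).sum()+((k==1)&(m==0)&(wh==0)).sum())
    best=None
    for da in(0,.05,-.05):
        r0=minimize(cost,[x0[0],x0[1],x0[2]+da],method='Nelder-Mead',options=dict(initial_simplex=np.array([[x0[0],x0[1],x0[2]+da]]*4)+np.vstack([np.zeros(3),np.diag([.006,.006,.06])]),maxiter=200))
        if best is None or r0.fun<best.fun:best=r0
    return best.x,best.fun/S/S
def fitline(cam,im,box):
    x0,y0,x1,y1=box
    cr=im[y0:y1,x0:x1].astype(np.float32);w=np.clip(cr.min(2)-130,0,None)
    w[w<20]=0
    ys,xs=np.nonzero(w);X=px2w(cam,np.c_[xs+x0,ys+y0],.016)[:,:2];ww=w[ys,xs]
    c=(X*ww[:,None]).sum(0)/ww.sum();D=X-c;C=(D*ww[:,None]).T@D
    e,v=np.linalg.eigh(C);d=v[:,1]*np.sign(v[0,1]);s=D@d
    return c,np.arctan2(d[1],d[0]),s.min(),s.max()
E
python3 - <<'E'
from h import *
u=np.array([[538,108],[470,485]]);print('line manual',px2w('top',205*np.array([1,0])+np.array([0,190])+(u+.5)/6-.5,.016))
b=np.array([[324,120],[387,128],[283,362],[344,373]]);print('bar man',px2w('top',np.array([205,190])+(b+.5)/6-.5,.031))
u=np.array([[93,125],[225,457]]);print('line scene',px2w('scene',np.array([240,175])+(u+.5)/7-.5,.016))
it=cv2.imread('pics/top0.png')[:,:,::-1];isc=cv2.imread('pics/scene0.png')[:,:,::-1]
print('lt',fitline('top',it,(278,203,300,276)));print('ls',fitline('scene',isc,(248,188,277,245)))
m=px2w('top',np.array([205,190])+(b+.5)/6-.5,.031).mean(0)
for c,i in(('top',it),('scene',isc)):
    print(c,fitbar(c,i,[m[0],m[1],-.15]))
E
```

```text
line manual [[ 0.61281864 -0.02814968  0.016     ]
 [ 0.44375214  0.00204889  0.016     ]]
bar man [[0.60499889 0.06753723 0.031     ]
 [0.60145825 0.03941748 0.031     ]
 [0.49712592 0.08462378 0.031     ]
 [0.49234915 0.05766894 0.031     ]]
line scene [[ 0.44585876  0.00144546  0.016     ]
 [ 0.61070013 -0.03027534  0.016     ]]
lt (array([ 0.52815748, -0.01275693]), np.float64(-0.1873914705476038), np.float64(-0.08246397004847007), np.float64(0.08530945075590503))
ls (array([ 0.52989089, -0.01552814]), np.float64(-0.18573131573610568), np.float64(-0.08704504253118064), np.float64(0.08281769684188438))
top (array([ 0.54879803,  0.06278743, -0.17462798]), np.float64(23.5))
scene (array([ 0.54723437,  0.0603175 , -0.18174815]), np.float64(39.61111111111111))
```

Request:
play_rows:
  increments:
    - [0,-35,45,0,0,0,0]
    - [0,-35,45,0,0,0,0]
    - [0,-35,45,0,0,0,0]
    - [0,-35,45,0,0,0,0]
    - [0,-35,45,0,0,0,0]
    - [0,-35,45,0,0,0,0]
    - [0,-35,45,0,0,0,0]
    - [0,-35,45,0,0,0,0]
  grip_force: 20

```text
clock: 1.1
tool_pos: [0.4758, 0.1524, 0.2348]
eef_rot: [0.841, 0.541, -0.002, -0.001]
contact_force: [0.0, 0.3, 0.5]
opening: 0.121
```

```bash
cat >> h.py <<'E'
LC=np.array([.529,-.014]);LA=-.186
from scipy.spatial.transform import Rotation as Ro
def st(target=None,bar=None):
    s=r.get_state();R=Ro.from_quat(s['eef_rot']).as_matrix();p=np.array(s['tool_pos'])
    u=np.array([np.cos(LA),np.sin(LA)]);n=np.array([-u[1],u[0]])
    print('t',round(s['clock'],2),'tcp',p.round(4),'op',round(s['opening'],2),'F',np.round(s['contact_force'],1))
    d=p[:2]-LC;print('tcp in line frame mm x,y',(1000*np.array([d@u,d@n])).round(1))
    Rt=np.c_[np.r_[n,0],np.r_[u,0],[0,0,-1]]
    print('turn left (tool)',Ro.from_matrix(R.T@Rt).as_rotvec().round(3))
    if target is not None:
        T=np.r_[LC+(target[0]*u+target[1]*n)/1000,target[2]];print('delta tool mm',(1000*R.T@(T-p)).round(1))
def inline(b):
    u=np.array([np.cos(LA),np.sin(LA)]);n=np.array([-u[1],u[0]]);d=np.array(b[:2])-LC
    return (1000*d@u).round(1),(1000*d@n).round(1),round(b[2]-LA,3)
E
python3 -c "
from h import *
st((5,91,.08))"
```

```text
t 1.1 tcp [0.4758 0.1524 0.2348] op 0.12 F [0.  0.3 0.5]
tcp in line frame mm x,y [-83.1 153.7]
turn left (tool) [-0.004  0.001 -0.241]
delta tool mm [-39.5 101.1 154.5]
```

Request:
play_rows:
  increments:
    - [0,0,0,0,0,0,-0.12]
    - [0,0,0,0,0,0,-0.12]
    - [0,-10,15,25,0,0,0]
    - [0,-12,18,30,0,0,0]
    - [0,-12,18,30,0,0,0]
    - [0,-12,18,30,0,0,0]
    - [0,-10,12,20,0,0,0]
    - [0,-5,5,10,0,0,0]

```text
clock: 2.1
tool_pos: [0.5524, 0.0667, 0.0842]
eef_rot: [0.771, 0.637, -0.003, -0.0]
contact_force: [0.2, -0.3, 0.1]
opening: 0.012
```

```bash
python3 -c "
from h import *
st((5,91,.065))"
```

```text
t 2.1 tcp [0.5524 0.0667 0.0842] op 0.01 F [ 0.2 -0.3  0.1]
tcp in line frame mm x,y [ 8.1 83.6]
turn left (tool) [-0.004  0.004 -0.004]
delta tool mm [ 7.5 -3.  19.2]
```

Request:
play_rows:
  increments:
    - [0,4,-2,8,0,0,0]
    - [0,4,-2,8,0,0,0]
    - [0,0,0,8,0,0,0]
    - [0,0,0,6,0,0,0]
    - [0,0,0,4,0,0,0]
    - [0,0,0,0,0,0,0]
    - [0,0,0,0,0,0,0]
    - [0,0,0,0,0,0,0]

```text
clock: 3.1
tool_pos: [0.5493, 0.0783, 0.0495]
eef_rot: [0.77, 0.638, -0.001, -0.001]
contact_force: [0.3, 0.5, -0.4]
opening: 0.005
```

```bash
python3 -c "
from h import *
st((5,91,.046))"
```

```text
t 3.1 tcp [0.5493 0.0783 0.0495] op 0.0 F [ 0.3  0.5 -0.4]
tcp in line frame mm x,y [ 2.9 94.5]
turn left (tool) [-0.003  0.001 -0.002]
delta tool mm [-3.5  2.1  3.5]
```

Request:
play_rows:
  increments:
    - [0,-3,1,0,0,0,0]
    - [0,0,0,1.5,0,0,0]
    - [0,0,0,1.5,0,0,0]
    - [0,0,0,1.5,0,0,0]
    - [0,0,0,1,0,0,0]
    - [0,0,0,1,0,0,0]
    - [0,0,0,1,0,0,0]
    - [0,0,0,1,0,0,0]

```text
clock: 4.1
tool_pos: [0.5512, 0.0799, 0.0443]
eef_rot: [0.769, 0.639, 0.003, -0.001]
contact_force: [-1.8, 1.0, 6.5]
opening: 0.003
```

```bash
python3 -c "
from h import *
st((5,91,.046))
im=snap('scene','s1');cv2.imwrite('pics/s1c.png',cv2.resize(im[130:260,220:380,::-1],None,fx=5,fy=4.6))"
```

```text
t 4.1 tcp [0.5512 0.0799 0.0443] op 0.0 F [-1.8  1.   6.5]
tcp in line frame mm x,y [ 4.5 96.4]
turn left (tool) [ 0.001 -0.006  0.001]
delta tool mm [-5.4  0.5 -1.7]
```

View pics/s1c.png

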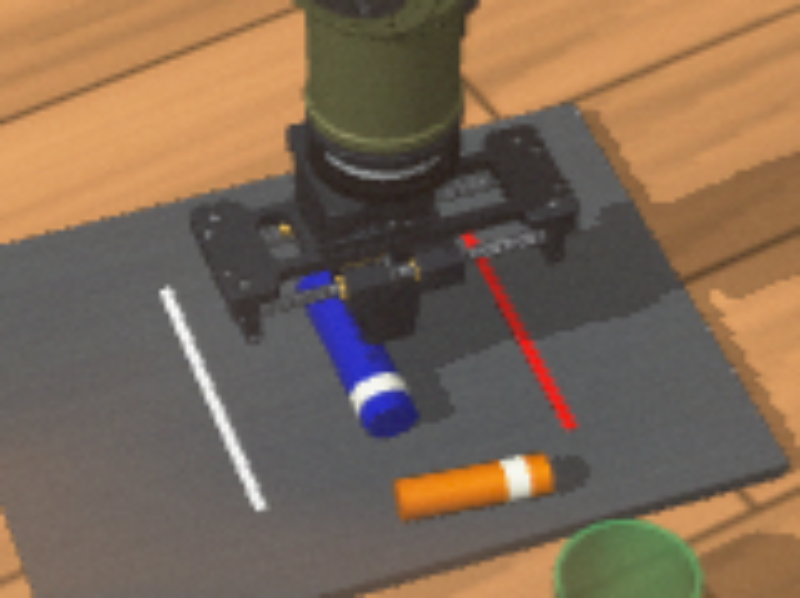

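Request:
play_rows:
  increments:
    - [0,0,0,-6,0,0,0]
    - [0,-5,0,-4,0,0,0]
    - [0,-5,0,0,0,0,0]
    - [0,-5,0,0,0,0,0]
    - [0,0,0,0,0,0,0]
    - [0,0,0,0,0,0,0]
    - [0,0,0,0,0,0,0]
    - [0,0,0,0,0,0,0]

```text
clock: 5.15
tool_pos: [0.548, 0.0635, 0.0543]
eef_rot: [0.769, 0.639, 0.002, -0.001]
contact_force: [0.2, -0.2, -1.0]
opening: 0.009
```

```bash
python3 -c "
from h import *
st((5,91,.046))"
```

```text
t 5.15 tcp [0.548  0.0635 0.0543] op 0.01 F [ 0.2 -0.2 -1. ]
tcp in line frame mm x,y [ 4.3 79.7]
turn left (tool) [ 0.001 -0.005  0.001]
delta tool mm [11.3  0.7  8.4]
```

Request:
play_rows:
  increments:
    - [0,8,0,2,0,0,0]
    - [0,0,0,2,0,0,0]
    - [0,0,0,2,0,0,0]
    - [0,0,0,1.5,0,0,0]
    - [0,0,0,1.5,0,0,0]
    - [0,0,0,1.5,0,0,0]
    - [0,0,0,1.5,0,0,0]
    - [0,0,0,1.5,0,0,0]

```text
clock: 6.15
tool_pos: [0.5501, 0.075, 0.0461]
eef_rot: [0.769, 0.64, 0.004, -0.001]
contact_force: [-1.9, 1.2, 14.0]
opening: 0.003
```

```bash
python3 -c "
from h import *
st((5,91,.046))"
```

```text
t 6.15 tcp [0.5501 0.075  0.0461] op 0.0 F [-1.9  1.2 14. ]
tcp in line frame mm x,y [ 4.3 91.3]
turn left (tool) [ 0.004 -0.008  0.003]
delta tool mm [-0.3  0.7  0.1]
```

Request:
play_rows:
  increments:
    - [0,-5,0,1,0,0,0]
    - [0,-6,0,1,0,0,0]
    - [0,-6,0,1,0,0,0]
    - [0,-6,0,1,0,0,0]
    - [0,-6,0,1,0,0,0]
    - [0,-6,0,1,0,0,0]
    - [0,-6,0,1,0,0,0]
    - [0,0,0,1,0,0,0]

```text
clock: 7.15
tool_pos: [0.5435, 0.0368, 0.0461]
eef_rot: [0.768, 0.64, 0.008, 0.0]
contact_force: [-1.8, -0.6, 10.1]
opening: 0.001
```

```bash
python3 -c "
from h import *
st((5,91,.046))
im=snap('scene','s2');cv2.imwrite('pics/s2c.png',cv2.resize(im[130:260,220:380,::-1],None,fx=5,fy=4.6))"
```

```text
t 7.15 tcp [0.5435 0.0368 0.0461] op 0.0 F [-1.8 -0.6 10.1]
tcp in line frame mm x,y [ 4.8 52.6]
turn left (tool) [ 0.011 -0.012  0.005]
delta tool mm [38.4  0.4  0.6]
```

View pics/s2c.png

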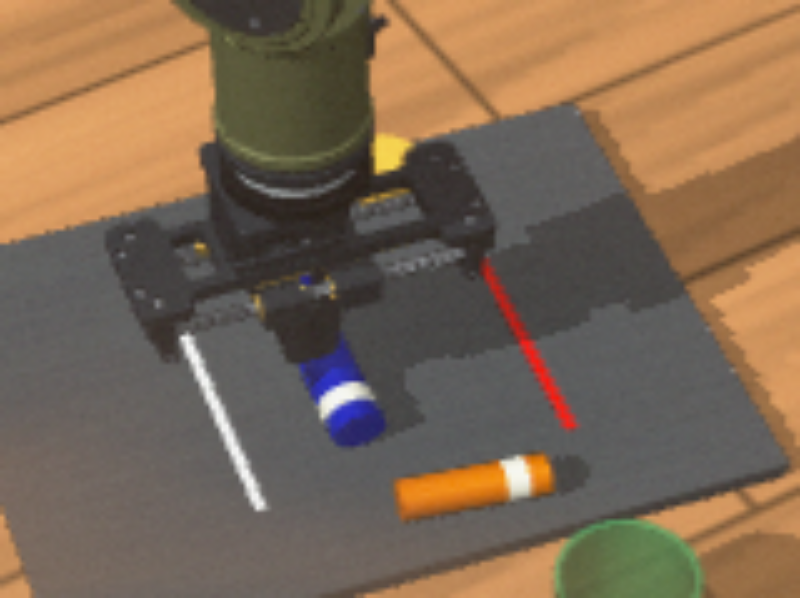

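Request:
play_rows:
  increments:
    - [0,-5,0,1,0,0,0]
    - [0,-5,0,1,0,0,0]
    - [0,-3,0,1,0,0,0]
    - [0,0,0,0.5,0,0,0]
    - [0,0,0,-6,-0.006,-0.006,0]
    - [0,0,0,-6,0,0,0]
    - [0,10,0,0,0,0,0]
    - [0,10,0,0,0,0,0]

```text
clock: 8.2
tool_pos: [0.5448, 0.0439, 0.0566]
eef_rot: [0.768, 0.64, 0.008, 0.005]
contact_force: [-0.5, 0.5, 0.4]
opening: 0.002
```

```bash
python3 -c "
from h import *
st((5,62,.046))
im=snap('scene','s3');cv2.imwrite('pics/s3c.png',cv2.resize(im[130:260,220:380,::-1],None,fx=5,fy=4.6))
b,c=fitbar('scene',im,[.541,.036,-.186]);print(inline(b),c)"
```

```text
t 8.2 tcp [0.5448 0.0439 0.0566] op 0.0 F [-0.5  0.5  0.4]
tcp in line frame mm x,y [ 4.8 59.8]
turn left (tool) [ 0.019 -0.006  0.004]
delta tool mm [ 2.1 -0.  10.6]
(np.float64(5.3), np.float64(52.7), np.float64(0.026)) 141.13888888888889
```

View pics/s3c.png

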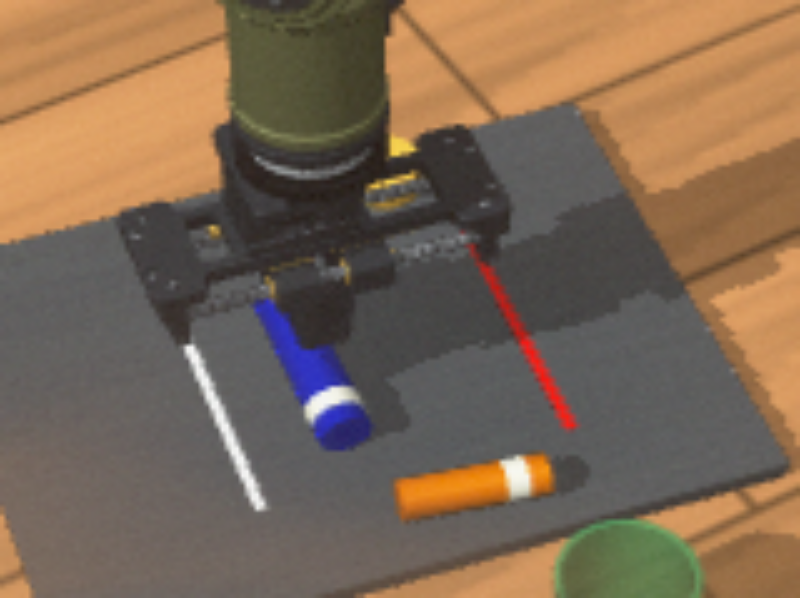

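Request:
play_rows:
  increments:
    - [0,0,0,3,0.015,-0.006,0]
    - [0,0,0,3,0,0,0]
    - [0,0,0,2,0,0,0]
    - [0,0,0,1.5,0,0,0]
    - [0,0,0,1.5,0,0,0]
    - [0,0,0,1.5,0,0,0]
    - [0,0,0,1.5,0,0,0]
    - [0,0,0,1,0,0,0]

```text
clock: 9.25
tool_pos: [0.5453, 0.0465, 0.0463]
eef_rot: [0.768, 0.641, 0.002, 0.002]
contact_force: [-1.7, 0.1, 7.7]
opening: -0.001
```

```bash
python3 -c "
from h import *
st((5,62,.046))"
```

```text
t 9.25 tcp [0.5453 0.0465 0.0463] op -0.0 F [-1.7  0.1  7.7]
tcp in line frame mm x,y [ 4.8 62.5]
turn left (tool) [ 0.006 -0.     0.007]
delta tool mm [-0.5  0.2  0.3]
```

Request:
play_rows:
  increments:
    - [0,-5,0,1,0,0,0]
    - [0,-6,0,1,0,0,0]
    - [0,-6,0,1,0,0,0]
    - [0,-6,0,1,0,0,0]
    - [0,-6,0,1,0,0,0]
    - [0,-6,0,1,0,0,0]
    - [0,-6,0,1,0,0,0]
    - [0,-4,0,1,0,0,0]

```text
clock: 10.25
tool_pos: [0.5376, 0.0021, 0.0452]
eef_rot: [0.767, 0.641, 0.005, 0.004]
contact_force: [-0.9, -0.3, 3.3]
opening: 0.003
```

```bash
python3 -c "
from h import *
st((5,62,.046))"
```

```text
t 10.25 tcp [0.5376 0.0021 0.0452] op 0.0 F [-0.9 -0.3  3.3]
tcp in line frame mm x,y [ 5.5 17.4]
turn left (tool) [ 0.012 -0.002  0.007]
delta tool mm [44.6 -0.1 -0.7]
```

Request:
play_rows:
  increments:
    - [0,0,0,-5,0,0,0]
    - [0,0,0,-6,0,0,0]
    - [0,8,0,-3,0.01,0,0.006]
    - [0,8,0,0,0,0,0]
    - [0,4,0,0,0,0,0]
    - [0,0,0,0,0,0,0]
    - [0,0,0,0,0,0,0]
    - [0,0,0,0,0,0,0]

```text
clock: 11.25
tool_pos: [0.5413, 0.0243, 0.0595]
eef_rot: [0.769, 0.639, 0.001, -0.001]
contact_force: [-1.0, 0.9, 0.3]
opening: 0.004
```

```bash
python3 -c "
from h import *
st((5,39,.046))
im=snap('scene','s4');cv2.imwrite('pics/s4c.png',cv2.resize(im[130:260,220:380,::-1],None,fx=5,fy=4.6))
b,c=fitbar('scene',im,[.537,.013,-.186]);print(inline(b),c)"
```

```text
t 11.25 tcp [0.5413 0.0243 0.0595] op 0.0 F [-1.   0.9  0.3]
tcp in line frame mm x,y [ 5.  39.9]
turn left (tool) [ 0.001 -0.003  0.002]
delta tool mm [-0.9 -0.  13.5]
(np.float64(5.1), np.float64(30.2), np.float64(0.014)) 126.97222222222223
```

View pics/s4c.png

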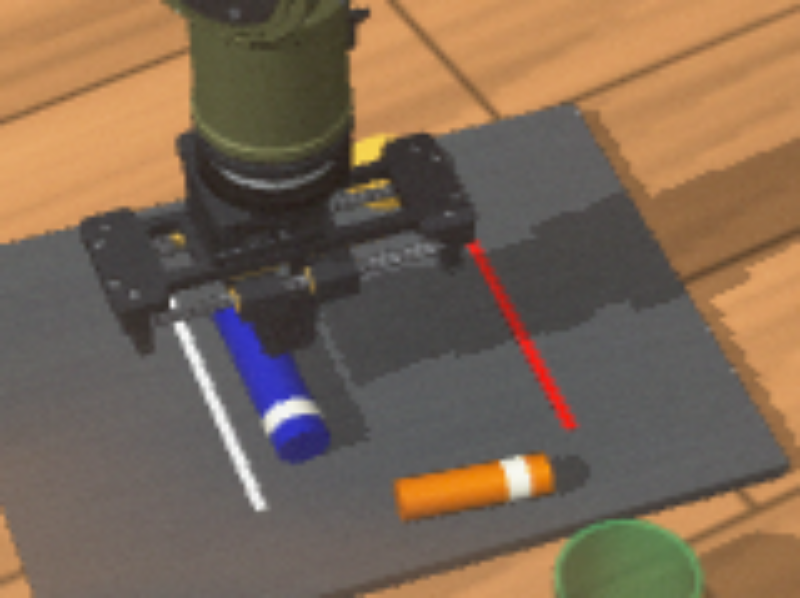

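Request:
play_rows:
  increments:
    - [0,-1,0,4,0,0,0]
    - [0,0,0,4,0,0,0]
    - [0,0,0,2,0,0,0]
    - [0,0,0,1.5,0,0,0]
    - [0,0,0,1.5,0,0,0]
    - [0,0,0,1.5,0,0,0]
    - [0,0,0,1.5,0,0,0]
    - [0,0,0,1.5,0,0,0]

```text
clock: 12.3
tool_pos: [0.541, 0.0231, 0.0462]
eef_rot: [0.769, 0.639, 0.002, 0.001]
contact_force: [-3.1, 0.2, 14.5]
opening: 0.007
```

```bash
python3 -c "
from h import *
st((5,39,.046))"
```

```text
t 12.3 tcp [0.541  0.0231 0.0462] op 0.01 F [-3.1  0.2 14.5]
tcp in line frame mm x,y [ 5.  38.7]
turn left (tool) [ 0.003 -0.002  0.002]
delta tool mm [0.3 0.  0.2]
```

Request:
play_rows:
  increments:
    - [0,-5,0,1,0,0,0]
    - [0,-6,0,1,0,0,0]
    - [0,-6,0,1,0,0,0]
    - [0,-6,0,1,0,0,0]
    - [0,-6,0,1,0,0,0]
    - [0,-6,0,1,0,0,0]
    - [0,-6,0,1,0,0,0]
    - [0,-4,0,1,0,0,0]

```text
clock: 13.3
tool_pos: [0.5338, -0.0189, 0.0454]
eef_rot: [0.768, 0.641, 0.005, 0.002]
contact_force: [-1.4, -1.0, 3.7]
opening: 0.002
```

```bash
python3 -c "
from h import *
st((5,39,.046))"
```

```text
t 13.3 tcp [ 0.5338 -0.0189  0.0454] op 0.0 F [-1.4 -1.   3.7]
tcp in line frame mm x,y [ 5.6 -3.9]
turn left (tool) [ 0.01  -0.005  0.006]
delta tool mm [42.9 -0.3 -0.4]
```

Bar should be about 7 mm from the line. Lift and move the hand aside to measure.

Request:
play_rows:
  increments:
    - [0,0,0,-6,0,0,0]
    - [0,0,0,-10,0,0,0]
    - [0,20,0,-25,0,0,0]
    - [0,40,-20,-30,0,0,0]
    - [0,40,-20,-30,0,0,0]
    - [0,40,-10,0,0,0,0]
    - [0,20,0,0,0,0,0]
    - [0,0,0,0,0,0,0]

```text
clock: 14.3
tool_pos: [0.5137, 0.1523, 0.1527]
eef_rot: [0.768, 0.64, 0.007, 0.002]
contact_force: [-0.1, -0.5, -0.6]
opening: 0.006
```

```bash
python3 -c "
from h import *
st((5,39,.046))
im=snap('scene','s5');cv2.imwrite('pics/s5c.png',cv2.resize(im[130:260,220:380,::-1],None,fx=5,fy=4.6))
b,c=fitbar('scene',im,[.532,-.008,-.186]);print(inline(b),c)
im=snap('top','t5');cv2.imwrite('pics/t5c.png',cv2.resize(im[180:300,190:330,::-1],None,fx=5,fy=5))
b,c=fitbar('top',im,[.532,-.008,-.186]);print(inline(b),c)"
```

```text
t 14.3 tcp [0.5137 0.1523 0.1527] op 0.01 F [-0.1 -0.5 -0.6]
tcp in line frame mm x,y [-45.8 160.6]
turn left (tool) [ 0.013 -0.008  0.004]
delta tool mm [-122.7   49.   106.4]
(np.float64(5.3), np.float64(7.1), np.float64(0.012)) 58.583333333333336
(np.float64(6.0), np.float64(10.7), np.float64(0.011)) 19.833333333333332
```

View pics/s5c.png

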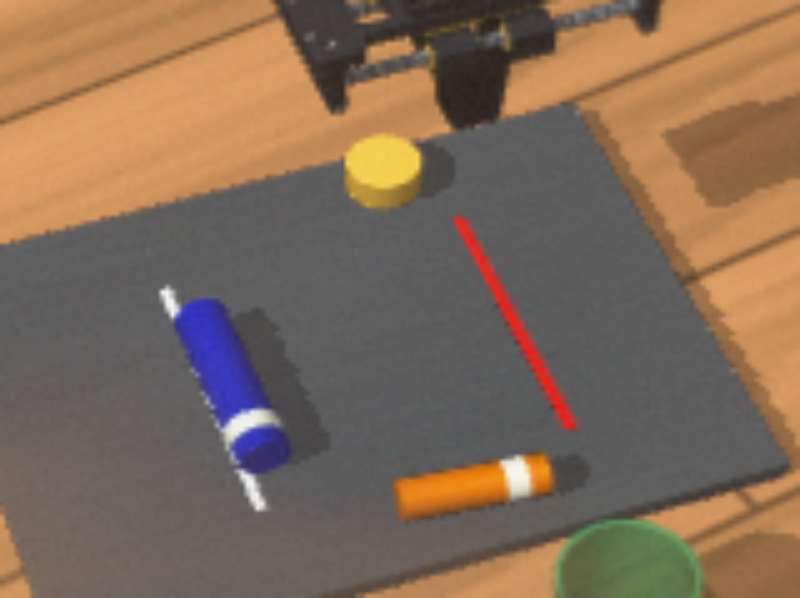

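View pics/t5c.png

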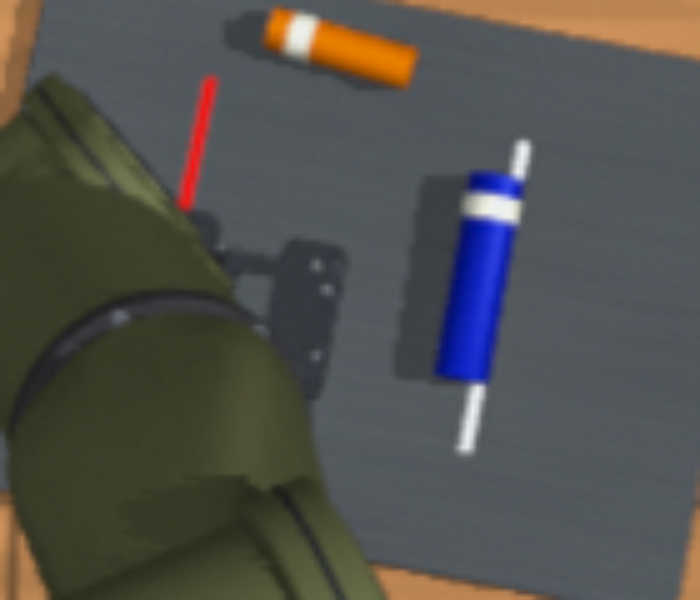

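Request:
play_rows:
  increments:
    - [0,-40,15,0,0.012,-0.008,0.004]
    - [0,-40,15,20,0,0,0]
    - [0,-30,12,30,0,0,0]
    - [0,-20,6,25,0,0,0]
    - [0,-8,2,12,0,0,0]
    - [0,0,0,5,0,0,0]
    - [0,0,0,0,0,0,0]
    - [0,0,0,0,0,0,0]

```text
clock: 15.4
tool_pos: [0.5356, -0.0115, 0.0571]
eef_rot: [0.775, 0.632, -0.005, 0.002]
contact_force: [0.3, -0.3, 0.5]
opening: 0.001
```

```bash
python3 -c "
from h import *
st((5,18,.046))"
```

```text
t 15.4 tcp [ 0.5356 -0.0115  0.0571] op 0.0 F [ 0.3 -0.3  0.5]
tcp in line frame mm x,y [6.1 3.7]
turn left (tool) [-0.002  0.01  -0.017]
delta tool mm [14.4 -1.3 11. ]
```

Request:
play_rows:
  increments:
    - [0,7,0,0,0,0.01,-0.017]
    - [0,6,-1,2,0,0,0]
    - [0,0,0,4,0,0,0]
    - [0,0,0,2,0,0,0]
    - [0,0,0,1.5,0,0,0]
    - [0,0,0,1.5,0,0,0]
    - [0,0,0,1.5,0,0,0]
    - [0,0,0,1.5,0,0,0]

```text
clock: 16.4
tool_pos: [0.5385, 0.0057, 0.0456]
eef_rot: [0.768, 0.64, 0.002, -0.001]
contact_force: [-4.4, 2.3, 20.4]
opening: 0.003
```

```bash
python3 -c "
from h import *
st((5,18,.046))"
```

```text
t 16.4 tcp [0.5385 0.0057 0.0456] op 0.0 F [-4.4  2.3 20.4]
tcp in line frame mm x,y [ 5.7 21.1]
turn left (tool) [ 0.001 -0.004  0.005]
delta tool mm [-3.1 -0.7 -0.4]
```

Request:
play_rows:
  increments:
    - [0,-4,0,0.8,0,0,0]
    - [0,-5,0,0.8,0,0,0]
    - [0,-5,0,0.8,0,0,0]
    - [0,-4,0,0.8,0,0,0]
    - [0,-2,0,0.8,0,0,0]
    - [0,0,0,0.8,0,0,0]
    - [0,0,0,0.5,0,0,0]
    - [0,0,0,0.5,0,0,0]

```text
clock: 17.4
tool_pos: [0.5351, -0.0126, 0.0464]
eef_rot: [0.768, 0.641, 0.004, 0.001]
contact_force: [-0.8, -0.4, 5.4]
opening: 0.005
```

```bash
python3 -c "
from h import *
st((5,2,.046))"
```

```text
t 17.4 tcp [ 0.5351 -0.0126  0.0464] op 0.0 F [-0.8 -0.4  5.4]
tcp in line frame mm x,y [5.8 2.5]
turn left (tool) [ 0.006 -0.006  0.006]
delta tool mm [-0.5 -0.8  0.4]
```

Travelled 18.6 mm. Lift clear and measure.

Request:
play_rows:
  increments:
    - [0,0,0,-6,0,0,0]
    - [0,0,0,-10,0,0,0]
    - [0,20,0,-25,0,0,0]
    - [0,40,-20,-30,0,0,0]
    - [0,40,-20,-30,0,0,0]
    - [0,40,-10,0,0,0,0]
    - [0,20,0,0,0,0,0]
    - [0,0,0,0,0,0,0]

```text
clock: 18.4
tool_pos: [0.5154, 0.1555, 0.1537]
eef_rot: [0.769, 0.639, 0.005, 0.001]
contact_force: [-0.2, -0.6, -1.1]
opening: 0.005
```

```bash
python3 -c "
from h import *
st((5,39,.046))
im=snap('scene','s6');cv2.imwrite('pics/s6c.png',cv2.resize(im[130:260,220:380,::-1],None,fx=5,fy=4.6))
b,c=fitbar('scene',im,[.530,-.015,-.186]);print(inline(b),c,'own line y -1.3')
im=snap('top','t6');cv2.imwrite('pics/t6c.png',cv2.resize(im[180:300,190:330,::-1],None,fx=5,fy=5))
b,c=fitbar('top',im,[.530,-.015,-.186]);print(inline(b),c,'own line y +1.1')"
```

```text
t 18.4 tcp [0.5154 0.1555 0.1537] op 0.01 F [-0.2 -0.6 -1.1]
tcp in line frame mm x,y [-44.7 164.1]
turn left (tool) [ 0.009 -0.006  0.001]
delta tool mm [-125.8   48.6  107.4]
(np.float64(-3.2), np.float64(-0.8), np.float64(-0.003)) 84.19444444444444 own line y -1.3
(np.float64(6.3), np.float64(1.8), np.float64(0.009)) 17.38888888888889 own line y +1.1
```

View pics/s6c.png

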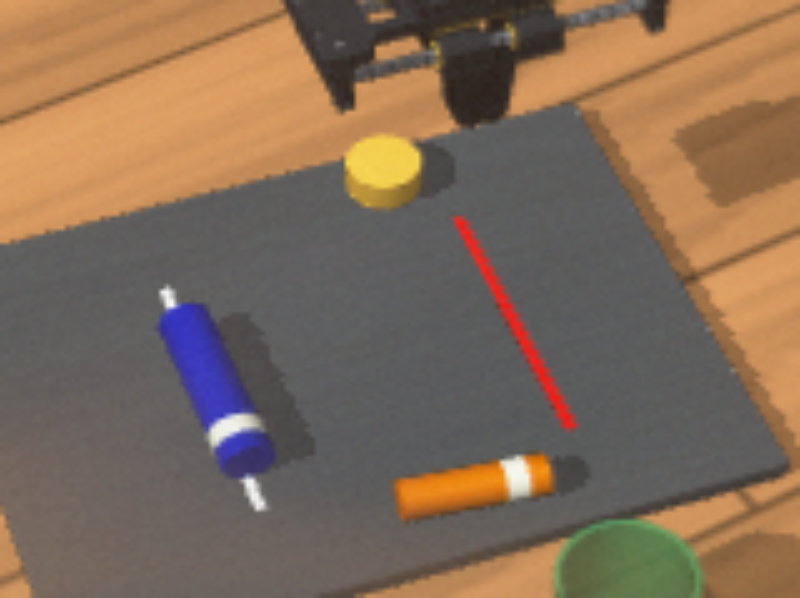

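View pics/t6c.png

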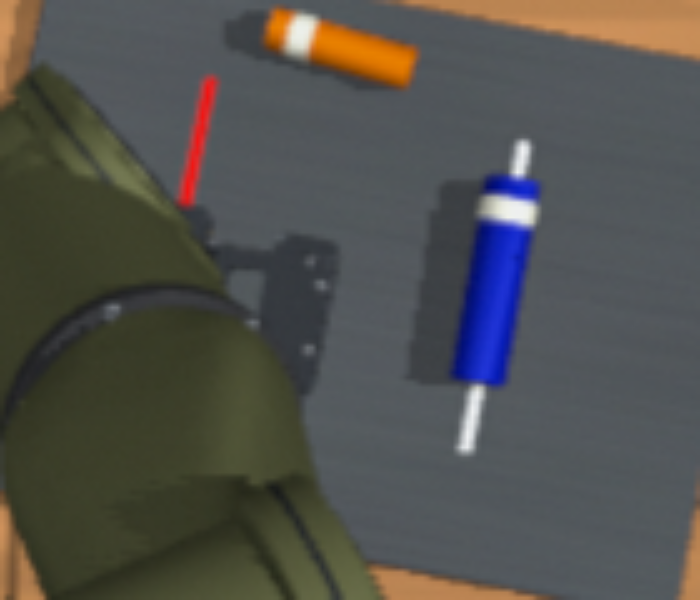

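```bash
python3 -c "
from h import *
st();print(r.finish_job())"
```

```text
t 18.5 tcp [0.515  0.1529 0.1532] op 0.01 F [-0.5 -1.2  0.1]
tcp in line frame mm x,y [-44.6 161.4]
turn left (tool) [ 0.008 -0.004 -0.003]
the job is handed in; nothing more can be done
None
```

I rolled the blue bar about 78 mm across the marver onto the white line, using four top-press strokes with the shut fingertips. I then lifted clear and handed the job in at 18.5 s. No verdict was reported.

**Last check, from both cameras:**
- The bar's axis is about 0.5–0.7 mm from the line's centre line, measured against the line as each camera sees it.
- The yaw error is below 0.01 rad.
- The bar's middle is about 6 mm along the line in the top view. The scene view gave −3 mm, from a poorer fit where the line and band blend with the bar. Both are within the 30 mm allowed.

**Other things:**
- The amber bar, wax and tumbler look unmoved in the cropped views. I did not re-measure them, and I did not check the jacks, paddle or mould at the end.
- My first press landed slightly off the bar's top, so the fingertip slid down its side. I lifted and placed it again before rolling.
- The highest press force I read was about 20 N.

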